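Draw one dose and lock the spice doser

TASK

Draw one dose from the spice doser: pull its sprung slide out by the blue tab until the red index lines up with the yellow pointer, hold it there for a full second, then ease it back until it is fully home, without letting it snap shut. Then take the orange-handled key from its wooden stand, put its blade in the slot of the brass cam lock and turn the lock a quarter turn clockwise, seen from above, until it stops and the red bolt points at the slide. Put the key back upright in its stand, fully down, and leave the molcajete, tejolote, canister and scoop where they are.

Things in the scene. Friction and masses are not known exactly. Their poses are not given: they have to be found in the camera images.
- doser: Spice doser, fixed. White bed 60 mm high, own x -200 (front) to +120 mm, y +-55 mm; white wing of equal height on its +y side (x -125 to +35, y to 148 mm) with the cam lock. Dark hopper with square green jar at x +5 to +115, 246 mm high. Steel catch cup at (60, -115) mm. Origin on the shelf, on the bed's centreline, 5 mm in front of the hopper. +x runs from tab to hopper, +y to the wing, z up.
- dose_slide (a joint): How far the sprung dose slide is drawn out, in m: 0 fully home, stop at 0.100; it moves along the doser's own -x. A spring pulls it home with about 4 N at 0, growing 1 N per 10 mm (about 12 N at 80 mm); it does not stay out by itself and snaps back if let go.
- tab (a point): Point on the slide's blue upright tab, to grip: the tab is 14 mm thick along the doser's x, 36 mm wide along its y, and stands from 68 to 120 mm above the shelf; this point is its centre at 100 mm height. At home it is 75 mm in front of the hopper; nothing stands beside it on either face. It moves with the slide.
- index (a point): Red index on the slide's right edge, in line with the tab's centre: a bar 6 mm wide along the doser's x, 18 mm long across it. This point is the top of its outer end, 77 mm above the shelf; it moves with the slide.
- pointer_tip (a point): Tip of the yellow pointer on the black rail right of the slide, a bar 6 mm wide, set somewhere 45 to 85 mm in front of the index's home place and staying there. The index lines up when both points have the same doser x (they also have the same y and z then).
- cam_lock (a joint): Angle of the cam lock in rad: 0 to 0.2 at the start (unlocked), 1.571 locked (hard stop); grows clockwise seen from above. Friction about 0.1 N m, stays where left. At 0 its slot and its red bolt lie along the doser's x, the bolt pointing to the rear; at 1.571 along the doser's y, the bolt pointing at the slide.
- cam_slot (a point): Centre of the mouth of the cam lock's slot, 78 mm above the shelf, on the lock's vertical axis at doser (-60, 100) mm. The brass cam is 60 mm across; the slot runs right across it, is 10 mm wide, open at both ends and 14 mm deep. This frame's x runs along the slot (it turns with the cam), z up.
- key: Flat-bladed key, 122 mm long, about 140 g, upright in its stand, blade down. Origin: centre of its dark shoulder's underside; z up. Shoulder 56 (x) x 30 (y) mm, 0 to 8 mm up; orange handle 34 (x) x 16 (y) mm, 8 to 88 mm up; steel blade below, 40 mm wide (x), 5 thick (y), 34 long, last 6 mm only 3 thick. In the cam's slot it has some 0.13 rad of play before the cam turns.
- key_stand: Dark wooden block, fixed, 85 (x) x 55 (y) x 50 mm high, origin under its centre. Through slot in its top 49 (x) x 15 (y) mm; the key's blade hangs in it and the shoulder rests on top, so the key's origin is then 50 mm above the shelf. The key's x lies along the slot, either way round. Stands left or right of the doser, the tejolote on the other side.
- molcajete: Basalt bowl on three legs, 170 mm across, 95 mm high, origin under its centre. To be left alone.
- tejolote: Basalt pestle standing upright, 66 mm across, 120 mm high, origin under its centre. To be left alone.
- canister: Closed aluminium canister, 116 mm across, 157 mm high, with hinged lid and spring latch, origin under its centre. To be left alone.
- scoop: Brushed steel scoop 183 mm long, 65 mm wide, 30 mm high, origin under the middle of its pan, handle to its -x. To be left alone.

How it is judged:
By the outcome, as a careful person would: the job done as asked, in the order asked, and still so for the second after the job is handed in, with the robot touching nothing.
It also fails if it takes over 72 s, if anything falls off the work surface, if the arm or the gripper's body presses on something with over 40 N, if the wrist force passes 120 N, or if a joint passes its speed limit or range.

ROBOT

A 6-joint arm with a two-finger parallel gripper is mounted at the origin on the work surface. World frame = base frame: x ahead of the robot, y to its left, z up, the work surface at z = 0. Lengths are in m, angles in rad, forces in N, time in s.
With the tool pointing down it reaches from about 0.35 to 0.85 m from the base axis. Payload 8.1 kg.
Tool frame: the origin (TCP) lies on the centre line of the jaws, within the pads' length; the fingertips stand 22 mm ahead of it and the grasp point (between the pads) lies 3 mm ahead of it; z points along the fingers, y is the line along which they close (so a half turn about z gives the same grasp; the last joint's range is limited). The gripper opens to 93 mm and grips with 3 to 60 N. Pads are 15 mm wide; open, the fingers measure 128 mm over their backs; the gripper's body (75 mm by 188 mm) begins 65 mm behind the grasp point.
Start: joints at [1.261, 0.13, 1.488, -0, 1.523, -0.085], TCP at [0.134, 0.585, 0.241] pointing down, gripper open.
Joint ranges: [-2.96, 2.96], [-0.89, 2.26], [0.02, 2.5], [-1.34, 4.48], [0, 2.73], [-2.66, 2.66]. Speed limits (rad/s): [2.39, 2.39, 2.79, 3.14, 3.14, 3.14].

INTERFACE

Orientations are given as a rotation vector (axis times angle).
In Python, from plant import robot, optics, readout gives the robot as it stands (robot), with the cameras (optics) and the readings (readout).
- The arm moves only by the shell command python3 inch.py FILE [FORCE], which reads ROWS from the file FILE. ROWS is a JSON list that holds a single list of rows (three levels of brackets), with 1 to 20 rows, each of 5 numbers: the finger opening in m, then dx, dy, dz in m, then a turn about the tool's z in rad; each row shifts and turns the commanded pose from where the row before left it, along the tool's axes as they then stand; what a row does not reach is not made up. A row lasts 1/10 s, in which the tool goes at most 0.05 m and 0.15 rad, less where a joint would pass 70% of its speed; a pose out of reach is approached as far as the arm can. The fingers move at their own pace and stop on an object; FORCE is the grip in N (left out, the last holds). Time passes only in rows, so rows that do not move let the fingers close. It prints the time, the measured TCP pose, the force, the opening and the grip force at its end. Input that does not fit is refused with a message, and nothing moves.
- readout.read_state(): the state, without advancing time (a new reading comes with each control period).
- optics.read_camera(name): name is "side" or "top"; returns a dict with "image" (480x640x3 uint8, red, green, blue), "fx", "fy", "cx", "cy" (pixels), "R" (3x3) and "t" (3): a world point X has camera coordinates R X + t. Camera axes: x right, y down, z forward; pixel columns grow to the right and rows downward; lengths in m; the calibration is good to about 2 mm. A picture is of the moment at which its call begins. There is no depth.
- robot.close_job(): hands the job in; it is judged then, once.
The state is a dict: "t": time; "q": joint angles; "dq": joint speeds; "joint_torque": joint torques, N m; "tool_pos": TCP position; "orientation": TCP orientation; "force": force on the tool from outside, world axes, zero at the start; "wrist_torque": the same for the moment, N m; "opening": finger opening in m; "gripper_force": force on a finger pad.
Only numpy, scipy, OpenCV 4.12 (cv2) and the standard library are available. Lean on these libraries where they do the work, as an engineer would, in place of code of your own. Each camera call takes 0.05 s, during which the arm holds its last target. There are 200 camera calls.

## Working session

There is one attempt and no reset: what is moved stays moved. The work goes in short steps, Python scripts to look and compute and a shell command to move; the robot and the scene stay as the last step left them, time stands still between calls to the robot, and variables do not carry over. Pictures are saved under pics/ and viewed, at most 15 in all, crops included, and the job is handed in when it is done.

```bash
ls; mkdir -p pics; python3 - <<'E'
from plant import robot, optics, readout
import cv2,pickle
d={}
for n in("side","top"):
    c=optics.read_camera(n);d[n]=c
    cv2.imwrite(f"pics/{n}0.png",c["image"][:,:,::-1]);print(n,c["fx"],c["cx"],c["cy"],c["R"],c["t"])
pickle.dump(d,open("c0.pkl","wb"))
print(readout.read_state())
E
```

```text
inch.py
pics
plant.py
side 514.8435865074672 313.88880915413074 239.5045758573918 [[ 0.83885881 -0.54427835  0.00877356]
 [-0.29159218 -0.46290431 -0.83707443]
 [ 0.45966281  0.69962896 -0.54701867]] [-0.42589027  0.28219144  1.13303201]
top 451.4481940467286 326.4386366234289 233.30183964762975 [[-0.01999433 -0.99936795 -0.02939253]
 [-0.98524566  0.02469272 -0.16935544]
 [ 0.16997418  0.02557271 -0.98511665]] [0.10035769 0.58258824 1.19211558]
{'t': 0.1, 'q': array([ 1.26061559e+00,  1.31092843e-01,  1.48915202e+00, -5.82858521e-06,
        1.52299421e+00, -8.54090470e-02]), 'dq': array([-0.00012155, -0.00257198, -0.00318272,  0.00034764, -0.00165054,
       -0.000372  ]), 'joint_torque': array([ 9.83754508e-04, -5.61343610e+01, -4.93096232e+01,  7.70481303e-02,
        2.90041143e-02, -5.35496639e-06]), 'tool_pos': array([0.13357229, 0.58446254, 0.23969809]), 'orientation': array([-3.52291565e-01, -3.12145667e+00,  2.53731258e-03]), 'force': array([0.06751165, 0.52588345, 0.78225743]), 'wrist_torque': array([ 0.00416282,  0.02869572, -0.02282756]), 'gripper_force': 0.0, 'opening': 0.09287488486675582}
```

View pics/top0.png

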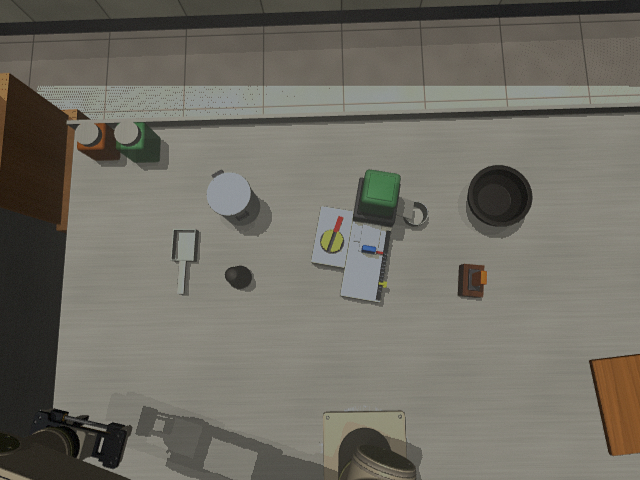

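View pics/side0.png

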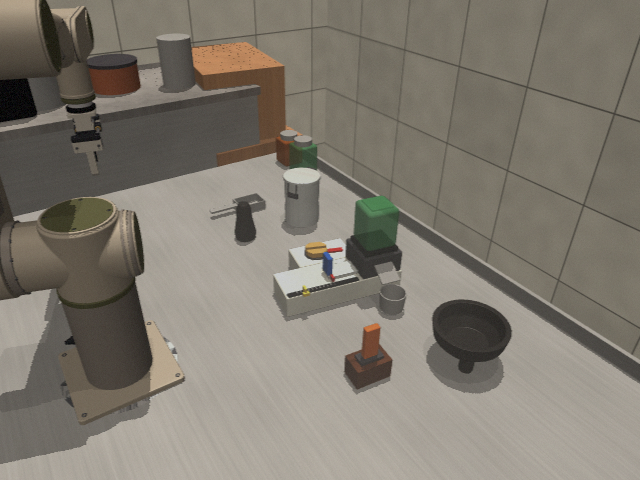

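The top view shows the doser around (365,235), with tab (369,249), pointer (383,285), cam (332,241) and key stand (472,280). The side view shows the tab at (328,264) and the key at (371,345). Next I'll enlarge these.

```bash
python3 - <<'E'
import pickle,cv2
d=pickle.load(open("c0.pkl","rb"))
def crop(n,x,y,w,h,s,o):
    cv2.imwrite(o,cv2.resize(d[n]["image"][y:y+h,x:x+w,::-1],None,fx=s,fy=s,interpolation=cv2.INTER_CUBIC))
crop("top",305,165,190,145,4,"pics/topc.png")
crop("side",268,235,130,152,4-.1,"pics/sidec.png")
E
```

```text
(no output)
```

View pics/topc.png

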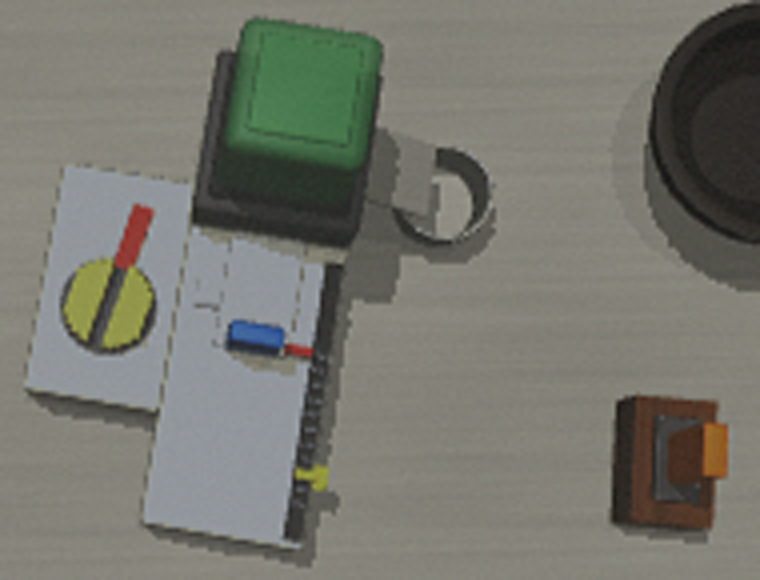

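View pics/sidec.png

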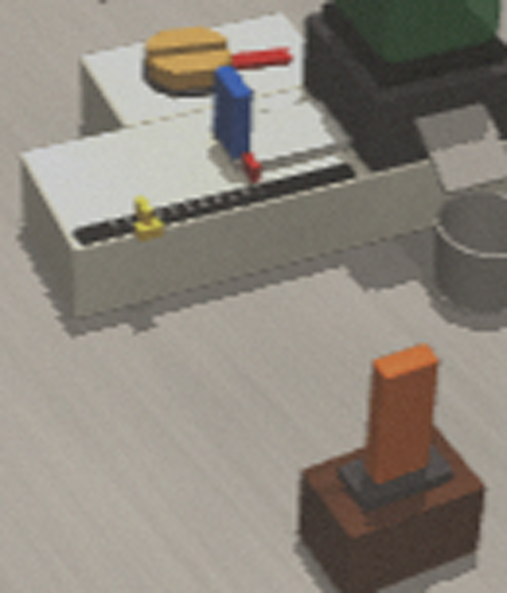

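```bash
cat > h.py <<'E'
import pickle,numpy as np
from scipy.optimize import least_squares
d=pickle.load(open("c0.pkl","rb"))
def proj(n,X):
    c=d[n];p=np.asarray(c["R"])@X+c["t"];return np.array([c["fx"]*p[0]/p[2]+c["cx"],c["fy"]*p[1]/p[2]+c["cy"]])
def pix(n,x,y):
    o,s=((305,165),4) if n=="top" else ((268,235),3.9)
    return np.array([o[0]+(x+.5)/s-.5,o[1]+(y+.5)/s-.5])
def W(p,l):
    c,s=np.cos(p[2]),np.sin(p[2]);return np.array([p[0]+c*l[0]-s*l[1],p[1]+s*l[0]+c*l[1],l[2]])
def fit(obs,p0):
    f=lambda p:np.concatenate([proj(n,W(p,np.array(L(p))/1000))-pix(n,*uv) for n,uv,L in obs])
    r=least_squares(f,p0,loss="soft_l1");print(np.round(r.x,4));print(np.round(r.fun.reshape(-1,2),1).tolist());return r.x
E
python3 - <<'E'
from h import *
k=lambda *a:(lambda p:a)
o=[("top",(145,523),k(-200,55,60)),("top",(300,546),k(-200,-55,60)),("top",(27,388),k(-125,148,60)),("top",(65,167),k(35,148,60)),
("top",(256,331),k(-75,0,120)),("top",(109,305),k(-60,100,78)),
("top",(313,352),lambda p:(-75,p[3]*1000,77)),("top",(299,475),lambda p:(p[4]*1000,p[3]*1000,77)),
("side",(22,158),k(-200,55,60)),("side",(75,245),k(-200,-55,60)),("side",(82,57),k(-125,148,60)),("side",(233,82),k(-75,0,120)),("side",(188,49),k(-60,100,78)),
("side",(253,170),lambda p:(-75,p[3]*1000,77)),("side",(142,205),lambda p:(p[4]*1000,p[3]*1000,77))]
p=fit(o,[.55,0,-.1,-.05,-.13])
for l in[(-75,0,100),(-60,100,78)]:print(W(p,np.array(l)/1000))
o=[("top",(714,450),k(0,0,138)),("side",(405,359),k(0,0,138)),("side",(302,473),k(-42.5,27.5,50)),("side",(352,537),k(-42.5,-27.5,50)),("side",(484,488),k(42.5,-27.5,50)),("top",(718,403),k(42.5,-27.5,50)),("top",(714,527),k(-42.5,-27.5,50)),("top",(632,523),k(-42.5,27.5,50)),("top",(637,397),k(42.5,27.5,50))]
fit(o,[.45,-.25,0])
E
```

```text
[ 0.6024 -0.0375 -0.1774 -0.0412 -0.154 ]
[[-0.1, -0.4], [2.1, 0.4], [-0.3, 0.4], [-0.5, -1.4], [0.7, 1.8], [0.3, -0.7], [0.7, 1.1], [0.2, -0.3], [-0.2, -2.0], [1.1, 1.1], [-0.9, -1.0], [-0.9, -0.7], [0.4, -0.3], [0.3, -0.4], [-0.6, -1.9]]
[ 0.5285604  -0.02422617  0.1       ]
[0.56097367 0.07155682 0.078     ]
[ 0.4478 -0.3049 -0.1052]
[[0.7, 0.6], [-0.3, -0.3], [-0.5, -0.7], [-0.0, 0.4], [0.5, -0.7], [0.2, -0.2], [0.3, 0.5], [0.0, -0.3], [-0.1, -0.4]]
```

```bash
cat >> h.py <<'E'
def go(pos,head):
    from plant import robot, optics, readout
    from scipy.spatial.transform import Rotation as Ro
    s=readout.read_state();R=Ro.from_rotvec(s["orientation"]).as_matrix()
    h=np.arctan2(R[1,1],R[0,1]);print("t",s["t"],"pos",s["tool_pos"],"head",h,"z",R[:,2])
    print("turn first",round(h-head,4))
    c,sn=np.cos(head),np.sin(head)
    e=np.array(pos)-s["tool_pos"]
    print("tool delta now",np.round(R.T@e,4)," after turn",np.round([-(-sn*-1)*0+e@[sn*-1*-1,-c,0],e@[c,sn,0],-e[2]],4))
E
python3 - <<'E'
from h import *
k=lambda *a:(lambda p:a)
o=[("top",(145,523),k(-200,55,60)),("top",(27,388),k(-125,148,60)),("top",(65,167),k(35,148,60)),
("top",(256,331),k(-70,0,120)),("top",(109,305),k(-60,100,78)),
("top",(313,352),lambda p:(-70,p[3]*1000,77)),("top",(299,475),lambda p:(p[4]*1000,p[3]*1000,77)),
("side",(22,158),k(-200,55,60)),("side",(75,245),k(-200,-55,60)),("side",(82,57),k(-125,148,60)),("side",(233,82),k(-70,0,120)),("side",(188,49),k(-60,100,78)),
("side",(253,170),lambda p:(-70,p[3]*1000,77)),("side",(142,205),lambda p:(p[4]*1000,p[3]*1000,77))]
p=fit(o,[.55,0,-.1,-.05,-.13])
for l in[(-70,0,100),(-60,100,78)]:print(W(p,np.array(l)/1000))
# slot angle
def ray(n,uv,z):
    c=d[n];R=np.asarray(c["R"]);v=R.T@np.array([(uv[0]-c["cx"])/c["fx"],(uv[1]-c["cy"])/c["fy"],1]);o=-R.T@c["t"];return o+v*(z-o[2])/v[2]
a,b,t=[ray("top",pix("top",*q),.078) for q in((97,346),(122,265),(143,207))]
print("slot heading",np.arctan2(*(b-a)[1::-1]),"bolt",np.arctan2(*(t-a)[1::-1]))
T=W(p,np.array((-70,0,109))/1000);go([T[0],T[1],.24],p[2]+np.pi/2)
E
```

```text
[ 0.6002 -0.0383 -0.1835 -0.0407 -0.1518]
[[-0.2, 0.2], [-0.3, 0.8], [-0.0, -0.9], [1.1, 0.7], [0.5, -0.2], [1.0, 0.1], [0.1, -0.3], [-0.8, -1.8], [0.2, 1.4], [-1.2, -0.8], [0.4, -0.8], [0.1, 0.0], [1.4, -0.6], [-0.6, -2.0]]
[ 0.53142154 -0.02548903  0.1       ]
[0.55949983 0.07100765 0.078     ]
slot heading -0.3184259427898308 bolt -0.3385610089199134
t 0.1 pos [0.13357229 0.58446254 0.23969809] head 1.3460250307811186 z [-4.96995056e-04 -1.56963081e-03 -9.99998645e-01]
turn first -0.0413
tool delta now [-5.238e-01 -5.059e-01  5.000e-04]  after turn [ 5.025e-01 -5.271e-01 -3.000e-04]
```

```bash
sed -i 's/np.round(\[-(-sn.*$/np.round([e@[-sn,c,0],e@[c,sn,0],-e[2]],4))/' h.py
echo '[[[0.065, 0, 0, 0, -0.0413], [0.065, -0.028, -0.0293, 0, 0], [0.065, -0.028, -0.0293, 0, 0], [0.065, -0.028, -0.0293, 0, 0], [0.065, -0.028, -0.0293, 0, 0], [0.065, -0.028, -0.0293, 0, 0], [0.065, -0.028, -0.0293, 0, 0], [0.065, -0.028, -0.0293, 0, 0], [0.065, -0.028, -0.0293, 0, 0], [0.065, -0.028, -0.0293, 0, 0], [0.065, -0.028, -0.0293, 0, 0], [0.065, -0.028, -0.0293, 0, 0], [0.065, -0.028, -0.0293, 0, 0], [0.065, -0.028, -0.0293, 0, 0], [0.065, -0.028, -0.0293, 0, 0], [0.065, -0.028, -0.0293, 0, 0], [0.065, -0.028, -0.0293, 0, 0], [0.065, -0.028, -0.0293, 0, 0], [0.065, -0.028, -0.0293, 0, 0], [0.065, 0, 0, 0, 0]]]' > mv.in && python3 inch.py mv.in 20; python3 -c "
from h import *
go([.5314,-.0255,.109],1.3873)"
```

```text
t: 2.1
tool_pos: [0.5342, -0.0295, 0.2396]
orientation: [-0.294, -3.127, 0.002]
force: [-0.9, 0.9, -0.8]
opening: 0.0646
gripper_force: 0.0
t 2.1 pos [ 0.53420597 -0.02949649  0.23963922] head 1.3834285720303692 z [-0.00102668 -0.00120797 -0.99999874]
turn first -0.0039
tool delta now [0.0034 0.0036 0.1306]  after turn [0.0035 0.0034 0.1306]
```

```bash
echo '[[[0.065, 0, 0, 0, -0.003], [0.065, 0.0015, 0.0015, 0.02, 0], [0.065, 0, 0, 0.02, 0], [0.065, 0, 0, 0.02, 0], [0.065, 0, 0, 0.01, 0], [0.065, 0, 0, 0, 0], [0.065, 0, 0, 0, 0]]]' > mv.in && python3 inch.py mv.in; python3 -c "
from h import *
go([.5314,-.0255,.109],1.3873)
from plant import robot, optics, readout
import cv2
c=optics.read_camera('side');a=cv2.resize(c['image'][200:330,260:400,::-1],None,fx=4,fy=4,interpolation=2)
cv2.imwrite('pics/s1.png',a)"
```

```text
t: 2.8
tool_pos: [0.5319, -0.0234, 0.1714]
orientation: [0.282, 3.128, 0.0]
force: [0.3, -0.2, 0.7]
opening: 0.0652
gripper_force: 0.0
t 2.8 pos [ 0.5319009  -0.02335509  0.17136241] head 1.3910476963145613 z [ 5.02349209e-04  5.08863245e-06 -9.99999874e-01]
turn first 0.0037
tool delta now [ 0.0001 -0.0022  0.0624]  after turn [ 0.0001 -0.0022  0.0624]
```

View pics/s1.png

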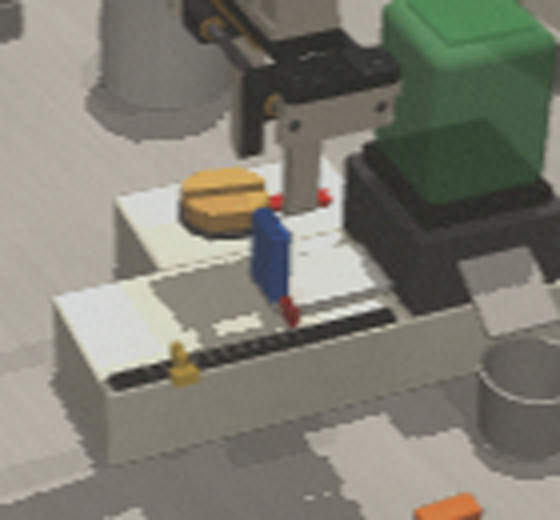

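The fingers straddle the tab (270,250 in the crop) and sit above it, clear of the hopper. I'll descend and grip.

```bash
echo '[[[0.065, 0, -0.002, 0.015, 0.003], [0.065, 0, 0, 0.015, 0], [0.065, 0, 0, 0.015, 0], [0.065, 0, 0, 0.01, 0], [0.065, 0, 0, 0.007, 0], [0.065, 0, 0, 0, 0], [0.03, 0, 0, 0, 0], [0.03, 0, 0, 0, 0], [0.03, 0, 0, 0, 0], [0.03, 0, 0, 0, 0], [0.03, 0, 0, 0, 0], [0.03, 0, 0, 0, 0]]]' > mv.in && python3 inch.py mv.in 50; python3 -c "
from h import *
go([.5314,-.0255,.109],1.3873)
from plant import robot, optics, readout
import cv2
c=optics.read_camera('side');a=cv2.resize(c['image'][200:330,260:400,::-1],None,fx=4,fy=4,interpolation=2)
b=optics.read_camera('top');b=cv2.resize(b['image'][215:305,335:415,::-1],None,fx=3,fy=3,interpolation=2)
cv2.imwrite('pics/s2.png',np.hstack([a,np.pad(b,((0,250),(0,0),(0,0)))]))"
```

```text
t: 4.05
tool_pos: [0.5323, -0.0236, 0.1092]
orientation: [0.287, 3.127, 0.006]
force: [2.7, 12.1, 0.1]
opening: 0.0355
gripper_force: 50.0
t 4.05 pos [ 0.53234101 -0.02357651  0.10924883] head 1.3877198042634102 z [ 0.00213667  0.00354352 -0.99999144]
turn first 0.0004
tool delta now [ 0.0006 -0.0021  0.0002]  after turn [ 0.0006 -0.0021  0.0002]
```

View pics/s2.png

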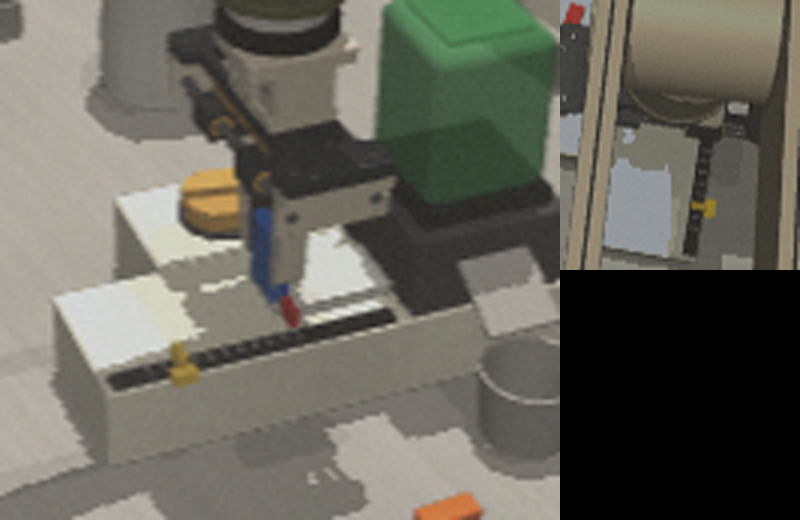

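Gripped on the tab (opening 35.5 mm); the pointer tip is at about (178,347) and the index end at (293,322) in the crop. I'll pull 70 mm.

```bash
echo '[[[0.03, 0, 0.002, 0, 0], [0.03, 0.005, 0, 0, 0], [0.03, 0.005, 0, 0, 0], [0.03, 0.005, 0, 0, 0], [0.03, 0.005, 0, 0, 0], [0.03, 0.005, 0, 0, 0], [0.03, 0.005, 0, 0, 0], [0.03, 0.005, 0, 0, 0], [0.03, 0.005, 0, 0, 0], [0.03, 0.005, 0, 0, 0], [0.03, 0.005, 0, 0, 0], [0.03, 0.005, 0, 0, 0], [0.03, 0.005, 0, 0, 0], [0.03, 0.005, 0, 0, 0], [0.03, 0.005, 0, 0, 0], [0.03, 0, 0, 0, 0], [0.03, 0, 0, 0, 0]]]' > mv.in && python3 inch.py mv.in 60; python3 -c "
from h import *
from plant import robot, optics, readout
import cv2
c=optics.read_camera('side');a=cv2.resize(c['image'][255:315,280:350,::-1],None,fx=8,fy=8,interpolation=2)
cv2.imwrite('pics/s3.png',a)
# scale: doser -x 10mm at index height in side px
p=[.6002,-.0363,-.1835]
for x in(-.13,-.14,-.15,-.16):print(proj('side',W(p,[x,-.041,.077])))"
```

```text
t: 5.85
tool_pos: [0.4647, -0.0103, 0.1092]
orientation: [0.288, 3.124, 0.003]
force: [11.8, 5.7, -7.5]
opening: 0.0356
gripper_force: 60.0
[311.27269774 282.8243076 ]
[307.50312689 283.75888475]
[303.71416998 284.69826821]
[299.90567708 285.64249518]
```

View pics/s3.png

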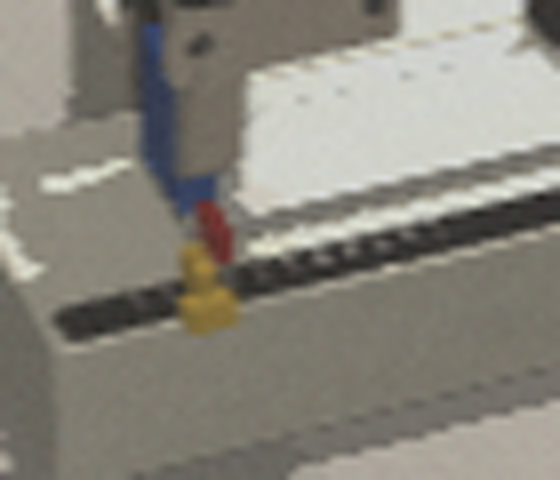

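The index end, near (220,245), is still right of the pointer tip, near (197,250). That is roughly 7–9 mm short, so I'll quantify it by colour.

```bash
cat > m.py <<'E'
from h import *
from plant import robot, optics, readout
import cv2
p=[.6002,-.0363,-.1835]
def ray(n,uv,z):
    c=d[n];R=np.asarray(c["R"]);v=R.T@np.array([(uv[0]-c["cx"])/c["fx"],(uv[1]-c["cy"])/c["fy"],1]);o=-R.T@c["t"];return o+v*(z-o[2])/v[2]
im=optics.read_camera('side')["image"]
for nm in "red","yel":
    print(nm)
    for v in range(276,300):
        r=im[v,290:325].astype(int);R,G,B=r.T
        w=np.clip(R-1.6*G,0,None)*(R>80) if nm=="red" else np.clip(np.minimum(R,G*1.5)-1.7*B,0,None)*(G>.6*R)*(R>80)
        if w.sum()<60: continue
        us=290+np.arange(35);u=(w*us).sum()/w.sum()
        q=ray('side',(u,v),.077)-[p[0],p[1],0];c,s=np.cos(p[2]),np.sin(p[2])
        print(v,round(u,2),int((w>w.max()/2).sum()),np.round([1000*(c*q[0]+s*q[1]),1000*(-s*q[0]+c*q[1])],1))
E
python3 m.py
```

```text
red
yel
286 304.23 3 [-150.7  -46.2]
287 304.38 3 [-151.8  -50. ]
288 304.77 3 [-152.4  -54. ]
289 304.81 3 [-153.7  -57.6]
290 304.85 3 [-155.   -61.2]
291 306.12 4 [-153.6  -65.9]
292 305.71 6 [-155.9  -69.1]
293 305.5 6 [-157.8  -72.4]
294 305.86 6 [-158.4  -76.3]
295 305.81 5 [-159.9  -79.7]
```

```bash
sed -i 's/1.6\*G,0,None)\*(R>80)/1.6*G,0,None)*(R>B*1.6)/' m.py; python3 m.py; python3 - <<'E'
from plant import robot, optics, readout
im=optics.read_camera('side')["image"]
for v in range(281,292):print(v,*["%d,%d,%d"%tuple(x) for x in im[v,301:312]])
E
```

```text
red
282 306.16 3 [-140.5  -33.3]
yel
286 304.2 3 [-150.8  -46.2]
287 304.45 2 [-151.6  -50.1]
288 304.74 3 [-152.4  -53.9]
289 304.71 3 [-153.9  -57.5]
290 304.87 3 [-155.   -61.2]
291 306.21 4 [-153.4  -66. ]
292 305.62 6 [-156.1  -69. ]
293 305.52 6 [-157.8  -72.4]
294 305.65 6 [-158.9  -76.1]
295 305.92 5 [-159.6  -79.8]
281 115,112,104 79,85,93 78,86,103 92,71,75 108,55,51 113,54,48 119,77,68 126,113,104 129,126,119 126,121,114 182,180,174
282 126,120,112 103,101,94 118,114,108 104,89,84 96,52,48 108,52,46 113,52,48 127,110,102 136,134,125 123,120,114 118,116,108
283 137,133,119 125,121,110 114,111,103 112,96,89 96,66,61 106,57,50 112,52,48 111,66,62 116,102,93 119,117,111 113,112,104
284 139,135,121 136,133,120 119,116,107 100,84,80 96,64,58 96,56,52 104,53,47 104,53,49 115,99,89 119,114,106 113,109,99
285 137,133,119 139,132,112 128,116,82 130,117,79 106,84,61 97,58,53 98,50,49 104,54,50 123,108,96 132,128,115 182,181,162
286 139,133,121 134,124,92 134,113,59 144,120,62 127,96,56 102,65,50 99,53,48 106,56,51 126,111,101 134,130,117 184,180,163
287 135,132,118 123,113,88 121,101,58 137,115,61 143,122,70 119,92,64 105,60,53 111,65,62 125,111,101 135,131,119 109,106,96
288 134,131,117 125,115,91 115,99,58 146,119,60 162,133,66 148,121,70 109,93,74 87,82,78 73,70,65 62,60,58 74,69,67
289 137,134,121 126,116,92 110,97,58 119,100,54 138,117,59 120,102,56 89,79,63 81,74,72 66,64,61 54,50,45 55,52,48
290 81,78,73 65,60,45 100,85,56 116,97,56 125,106,59 114,95,54 98,85,54 86,81,68 67,65,62 53,52,49 58,57,51
291 70,67,64 57,55,51 93,82,55 113,97,53 124,105,55 131,108,55 155,128,65 127,107,61 74,66,52 56,53,49 50,49,47
```

```bash
echo '[[[0.03, 0.003, 0, 0, 0], [0.03, 0.003, 0, 0, 0], [0.03, 0.0015, 0, 0, 0], [0.03, 0, 0, 0, 0], [0.03, 0, 0, 0, 0]]]' > mv.in && python3 inch.py mv.in; python3 - <<'E'
from plant import robot, optics, readout
import cv2
im=optics.read_camera('side')["image"]
for v in range(281,292):print(v,*["%d,%d,%d"%tuple(x) for x in im[v,299:312]])
cv2.imwrite('pics/s4.png',cv2.resize(im[265:305,280:330,::-1],None,fx=12,fy=12,interpolation=2))
E
```

```text
t: 6.55
tool_pos: [0.4575, -0.0089, 0.1093]
orientation: [0.288, 3.123, 0.003]
force: [11.9, 5.4, -7.7]
opening: 0.0353
gripper_force: 60.0
281 62,70,94 55,66,97 76,59,74 105,56,52 114,55,52 117,73,67 124,111,104 129,123,116 177,174,163 206,201,189 203,198,187 205,201,192 206,203,196
282 96,94,93 81,86,91 93,72,75 102,59,56 109,55,50 130,73,68 134,111,106 128,127,118 132,127,120 175,172,162 165,162,153 131,129,121 120,117,110
283 113,111,101 108,107,98 109,94,88 96,64,59 104,55,49 115,56,52 120,75,70 118,103,96 115,114,106 119,116,109 118,116,109 115,112,106 114,112,105
284 127,121,112 102,100,94 112,99,95 105,80,75 96,53,50 108,53,48 111,56,53 116,96,92 114,112,105 122,119,114 125,122,114 123,120,109 113,108,98
285 142,136,125 121,117,107 109,100,93 102,74,65 109,69,50 121,81,54 114,67,52 115,88,81 130,120,107 135,132,120 181,181,162 169,169,151 184,182,165
286 136,131,119 138,134,122 128,124,113 120,109,86 136,115,63 146,121,62 130,95,54 123,95,80 134,125,113 136,131,117 183,181,164 209,208,187 204,204,182
287 134,128,114 140,135,122 136,131,118 127,118,94 120,100,57 138,117,61 138,109,61 131,107,86 132,123,110 135,131,120 184,183,167 208,208,188 165,164,148
288 139,134,122 136,132,120 138,133,121 126,118,95 117,102,63 145,123,63 159,132,61 155,134,79 114,104,79 86,85,77 73,69,63 56,56,52 100,94,91
289 138,134,123 137,134,123 135,131,120 124,116,89 112,97,59 123,103,59 139,117,60 124,105,58 90,79,64 77,71,69 67,64,58 52,51,48 55,52,47
290 108,105,94 101,97,91 83,80,76 71,62,51 99,84,55 115,98,54 125,104,55 113,98,55 104,89,57 89,79,67 68,63,61 53,49,46 56,53,48
291 51,52,49 74,70,67 67,62,59 57,55,51 93,81,55 113,98,54 129,111,62 136,116,63 151,125,62 129,110,61 76,67,52 51,50,48 52,51,48
```

View pics/s4.png

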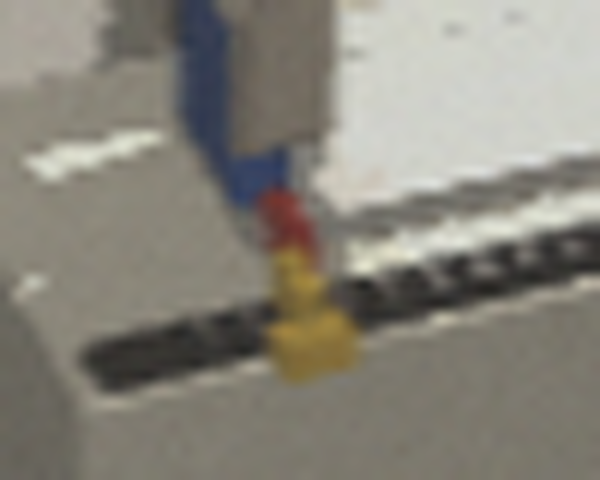

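The index and pointer are almost in line; the red lies about 0.6 px (~1.5 mm) to the right of the yellow's continuation. I'll nudge it and hold.

```bash
echo '[[[0.03, 0.0015, 0, 0, 0], [0.03, 0, 0, 0, 0], [0.03, 0, 0, 0, 0], [0.03, 0, 0, 0, 0]]]' > mv.in && python3 inch.py mv.in; python3 - <<'E'
from plant import robot, optics, readout
import numpy as np
ims=np.mean([optics.read_camera('side')["image"].astype(float) for _ in range(3)],0)
for v in range(281,291):
    R,G,B=ims[v,297:312].T;u=np.arange(297,312)
    w=np.clip(R-1.3*G,0,None);y=np.clip(G-1.25*B,0,None)*(R<1.45*G)
    print(v,"red %.2f %.0f  yel %.2f %.0f"%((w*u).sum()/(w.sum()+1e-6),w.sum(),(y*u).sum()/(y.sum()+1e-6),y.sum()))
E
```

```text
t: 7.0
tool_pos: [0.4561, -0.0086, 0.1093]
orientation: [0.288, 3.123, 0.003]
force: [12.8, 6.1, -8.0]
opening: 0.0355
gripper_force: 60.0
281 red 301.92 81  yel 0.00 0
282 red 302.64 120  yel 0.00 0
283 red 303.03 106  yel 0.00 0
284 red 303.57 123  yel 0.00 0
285 red 303.42 72  yel 0.00 0
286 red 302.00 4  yel 303.80 115
287 red 0.00 0  yel 304.06 111
288 red 0.00 0  yel 304.67 162
289 red 0.00 0  yel 304.65 128
290 red 0.00 0  yel 304.99 130
```

```bash
python3 - <<'E'
from plant import robot, optics, readout
import numpy as np
im=np.mean([optics.read_camera('side')["image"].astype(float) for _ in range(4)],0)
for v in range(280,290):
    print(v,*["%d,%d,%d"%tuple(x) for x in im[v,299:310]])
E
```

```text
280 56,66,94 57,68,97 56,64,95 70,61,79 80,78,85 113,113,111 128,126,118 177,173,162 202,198,186 202,198,185 204,200,188
281 55,65,94 58,63,86 95,55,62 114,55,50 140,96,89 140,121,114 128,125,117 179,175,165 204,200,188 204,200,189 204,200,188
282 87,91,98 77,78,87 91,59,59 108,53,50 114,55,51 119,74,69 126,112,104 128,125,118 178,175,168 197,194,184 164,160,152
283 105,101,94 109,98,92 102,78,73 97,55,50 108,51,48 114,60,55 123,107,99 121,118,111 117,115,108 117,115,107 118,116,108
284 116,113,104 113,111,104 106,88,83 93,56,52 105,54,51 113,54,50 112,68,64 116,103,97 116,113,106 121,119,111 125,123,114
285 124,120,110 114,111,104 101,84,77 97,61,51 114,74,54 122,79,53 116,78,66 112,98,91 126,122,111 134,130,118 182,182,163
286 137,133,120 136,132,122 117,103,95 115,88,64 135,110,59 144,120,61 140,123,76 137,128,106 133,129,117 184,182,165 207,206,186
287 138,133,120 138,132,120 138,132,120 123,114,90 122,104,60 138,115,61 142,121,66 137,128,104 134,130,117 135,131,118 184,183,166
288 137,133,121 136,132,120 137,133,120 124,115,92 116,100,59 145,120,60 160,133,65 153,132,79 116,106,80 87,85,77 81,79,73
289 137,132,120 137,133,121 138,133,120 124,114,91 111,96,58 119,101,56 141,118,62 123,104,58 87,78,61 79,74,71 69,64,61
```

```bash
echo '[[[0.03, 0.001, 0, 0, 0], [0.03, 0, 0, 0, 0], [0.03, 0, 0, 0, 0], [0.03, 0, 0, 0, 0], [0.03, 0, 0, 0, 0], [0.03, 0, 0, 0, 0], [0.03, 0, 0, 0, 0], [0.03, 0, 0, 0, 0], [0.03, 0, 0, 0, 0], [0.03, 0, 0, 0, 0], [0.03, 0, 0, 0, 0], [0.03, 0, 0, 0, 0], [0.03, 0, 0, 0, 0], [0.03, 0, 0, 0, 0], [0.03, 0, 0, 0, 0]]]' > mv.in && python3 inch.py mv.in; python3 - <<'E'
from plant import robot, optics, readout
import numpy as np
im=np.mean([optics.read_camera('side')["image"].astype(float) for _ in range(4)],0)
for v in range(281,289):
    print(v,*["%d,%d,%d"%tuple(x) for x in im[v,299:310]])
E
```

```text
t: 8.85
tool_pos: [0.4551, -0.0084, 0.1092]
orientation: [0.288, 3.123, 0.003]
force: [13.6, 6.3, -7.2]
opening: 0.0357
gripper_force: 60.0
281 55,67,97 77,60,74 104,54,52 113,54,50 119,87,82 126,117,108 130,127,118 179,176,165 205,201,189 203,199,187 204,199,188
282 81,88,100 86,76,83 95,58,56 110,55,51 126,69,64 131,112,105 129,127,119 125,124,116 178,176,170 197,193,184 165,162,152
283 108,105,99 109,93,88 99,65,60 107,54,50 114,54,50 119,74,69 128,113,106 121,117,110 118,115,107 120,118,110 117,115,107
284 102,99,93 110,99,94 101,78,72 97,53,49 109,53,48 113,53,48 117,99,93 117,115,107 114,113,105 122,118,112 124,120,113
285 125,121,111 119,109,101 100,75,70 96,57,49 116,73,53 124,79,52 122,93,80 116,106,98 125,122,112 134,130,118 183,183,164
286 138,134,122 138,135,124 119,104,96 113,85,61 135,109,60 143,119,61 140,123,77 136,129,106 136,132,119 182,182,164 206,206,186
287 138,133,121 138,134,121 137,132,120 118,104,87 119,97,56 136,113,58 141,121,66 138,128,104 133,129,117 184,182,165 205,205,185
288 136,131,120 138,133,121 138,134,121 125,115,91 118,101,58 147,122,63 161,133,65 153,132,78 117,107,82 87,83,76 85,83,78
```

Index aligned within about 0.5 mm and held well over 1 s. I'll ease it home now.

```bash
echo '[[[0.03, -0.002, 0, 0, 0], [0.03, -0.003, 0, 0, 0], [0.03, -0.004, 0, 0, 0], [0.03, -0.004, 0, 0, 0], [0.03, -0.004, 0, 0, 0], [0.03, -0.004, 0, 0, 0], [0.03, -0.004, 0, 0, 0], [0.03, -0.004, 0, 0, 0], [0.03, -0.004, 0, 0, 0], [0.03, -0.004, 0, 0, 0], [0.03, -0.004, 0, 0, 0], [0.03, -0.004, 0, 0, 0], [0.03, -0.004, 0, 0, 0], [0.03, -0.004, 0, 0, 0], [0.03, -0.004, 0, 0, 0], [0.03, -0.004, 0, 0, 0], [0.03, -0.003, 0, 0, 0], [0.03, -0.003, 0, 0, 0], [0.03, -0.002, 0, 0, 0]]]' > mv.in && python3 inch.py mv.in
echo '[[[0.03, -0.002, 0, 0, 0], [0.03, -0.002, 0, 0, 0], [0.03, -0.002, 0, 0, 0], [0.03, -0.002, 0, 0, 0], [0.03, -0.001, 0, 0, 0], [0.03, -0.001, 0, 0, 0], [0.03, -0.001, 0, 0, 0], [0.03, -0.001, 0, 0, 0], [0.03, -0.001, 0, 0, 0], [0.03, 0, 0, 0, 0], [0.03, 0, 0, 0, 0]]]' > mv.in && python3 inch.py mv.in
```

```text
t: 10.95
tool_pos: [0.5221, -0.0214, 0.1092]
orientation: [0.288, 3.126, 0.002]
force: [4.7, 2.9, -1.7]
opening: 0.0353
gripper_force: 60.0
t: 12.05
tool_pos: [0.5325, -0.0235, 0.1092]
orientation: [-0.288, -3.126, -0.002]
force: [-9.6, 5.9, 12.2]
opening: 0.0356
gripper_force: 60.0
```

```bash
echo '[[[0.065, 0, 0, 0, 0], [0.065, 0, 0, 0, 0], [0.065, 0, 0, 0, 0], [0.065, 0, 0, 0, 0], [0.065, 0, 0, -0.01, 0], [0.065, 0, 0, -0.03, 0], [0.065, 0, 0, -0.045, 0], [0.065, 0, 0, -0.045, 0], [0.065, 0, 0, 0, 0]]]' > mv.in && python3 inch.py mv.in; python3 -c "
from h import *
go([.448,-.304,.24],1.4656)"; python3 - <<'E'
from plant import robot, optics, readout
import numpy as np
im=optics.read_camera('side')["image"]
d=__import__('pickle').load(open('c0.pkl','rb'))["side"]["image"]
for i in (im,d):
    f=i[270:290,322:345].astype(float);R,G,B=f[...,0],f[...,1],f[...,2];w=np.clip(R-1.5*G,0,None)*(R>1.5*B);v,u=np.mgrid[270:290,322:345];print((w*u).sum()/w.sum(),(w*v).sum()/w.sum())
E
```

```text
t: 12.95
tool_pos: [0.5375, -0.0248, 0.2476]
orientation: [0.287, 3.116, -0.001]
force: [1.2, -0.4, 0.8]
opening: 0.0649
gripper_force: 0.0
t 12.95 pos [ 0.53748117 -0.0247755   0.24756242] head 1.3873409809194523 z [ 0.01266203 -0.00191605 -0.999918  ]
turn first -0.0783
tool delta now [ 0.0371 -0.2909  0.007 ]  after turn [ 0.0597 -0.2871  0.0076]
332.2400354295837 276.7555358724535
332.0125578321216 276.38070059484465
```

```bash
echo '[[[0.065, 0, 0, 0, -0.0783], [0.065, 0.0085, -0.041, 0, 0], [0.065, 0.0085, -0.041, 0, 0], [0.065, 0.0085, -0.041, 0, 0], [0.065, 0.0085, -0.041, 0, 0], [0.065, 0.0085, -0.041, 0, 0], [0.065, 0.0085, -0.041, 0, 0], [0.065, 0.0085, -0.041, 0, 0], [0.065, 0, 0, 0, 0], [0.065, 0, 0, 0, 0], [0.065, 0, 0, 0, 0]]]' > mv.in && python3 inch.py mv.in; python3 -c "
from h import *
go([.448,-.304,.115],1.4656)
from plant import robot, optics, readout
import cv2
c=optics.read_camera('side');a=cv2.resize(c['image'][250:400,300:450,::-1],None,fx=4,fy=4,interpolation=2)
cv2.imwrite('pics/s5.png',a)"
```

```text
t: 14.1
tool_pos: [0.4445, -0.3024, 0.238]
orientation: [-0.164, -3.136, -0.002]
force: [0.2, -0.5, 0.6]
opening: 0.0649
gripper_force: 0.0
t 14.1 pos [ 0.44450194 -0.30240561  0.23797121] head 1.4660075827754429 z [-7.80749625e-04  1.16108101e-03 -9.99999021e-01]
turn first 0.0004
tool delta now [-0.0038 -0.0014  0.123 ]  after turn [-0.0036 -0.0012  0.123 ]
```

View pics/s5.png

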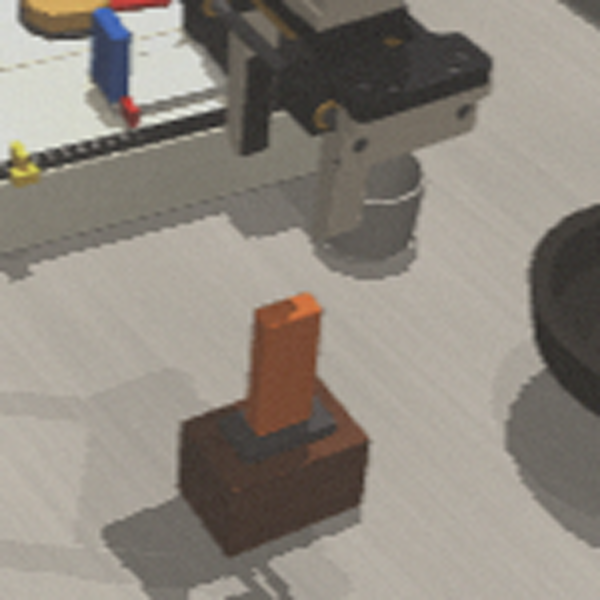

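Gripper is above the key (handle top at 288,305 in the crop), and the slide is seen home. I'll descend and grip.

```bash
echo '[[[0.065, -0.0037, -0.0013, 0.02, 0], [0.065, 0, 0, 0.025, 0], [0.065, 0, 0, 0.025, 0], [0.065, 0, 0, 0.025, 0], [0.065, 0, 0, 0.018, 0], [0.065, 0, 0, 0.01, 0], [0.065, 0, 0, 0, 0], [0.065, 0, 0, 0, 0]]]' > mv.in && python3 inch.py mv.in; echo '[[[0.01, 0, 0, 0, 0], [0.01, 0, 0, 0, 0], [0.01, 0, 0, 0, 0], [0.01, 0, 0, 0, 0], [0.01, 0, 0, 0, 0], [0.01, 0, 0, 0, 0]]]' > mv.in && python3 inch.py mv.in 55; python3 -c "
from h import *
go([.448,-.304,.115],1.4656)"
```

```text
t: 14.95
tool_pos: [0.4487, -0.3048, 0.1165]
orientation: [0.164, 3.137, -0.001]
force: [-0.5, -0.7, 0.7]
opening: 0.0649
gripper_force: 0.0
t: 15.55
tool_pos: [0.448, -0.3051, 0.1157]
orientation: [-0.165, -3.137, 0.0]
force: [-0.6, -0.2, -0.6]
opening: 0.0217
gripper_force: 0.0
t 15.55 pos [ 0.4479972  -0.30509932  0.11565258] head 1.4655305618975858 z [-3.05974655e-05 -3.29728494e-05 -9.99999999e-01]
turn first -0.0001
tool delta now [0.0001 0.0011 0.0007]  after turn [0.0001 0.0011 0.0007]
```

```bash
echo '[[[0.01, 0, 0, 0, 0], [0.01, 0, 0, 0, 0], [0.01, 0, 0, 0, 0], [0.01, 0, 0, 0, 0]]]' > mv.in && python3 inch.py mv.in; python3 -c "
from h import *
go([.448,-.304,.115],1.4656)"
```

```text
t: 15.95
tool_pos: [0.448, -0.305, 0.1156]
orientation: [-0.165, -3.137, -0.0]
force: [0.2, -0.1, -0.2]
opening: 0.0159
gripper_force: 55.0
t 15.95 pos [ 0.44799222 -0.30504938  0.11559379] head 1.4655721155125139 z [-9.27411108e-05  6.21231773e-05 -9.99999994e-01]
turn first -0.0
tool delta now [0.0001 0.001  0.0006]  after turn [0.0001 0.001  0.0006]
```

```bash
echo '[[[0.01, 0, 0, -0.01, 0], [0.01, 0, 0, -0.02, 0], [0.01, 0, 0, -0.035, 0], [0.01, 0, 0, -0.04, 0], [0.01, 0, 0, -0.03, 0], [0.01, 0, 0, 0, 0.11], [0.01, 0, 0, 0, 0.11], [0.01, 0, 0, 0, 0], [0.01, 0, 0, 0, 0]]]' > mv.in && python3 inch.py mv.in; python3 -c "
from h import *
go([.560,.0725,.25],1.246)"
```

```text
t: 16.85
tool_pos: [0.4479, -0.305, 0.2508]
orientation: [-0.503, -3.101, -0.0]
force: [-0.2, -0.5, -1.8]
opening: 0.0156
gripper_force: 55.0
t 16.85 pos [ 0.44790053 -0.30495847  0.25076339] head 1.248876286633954 z [-1.67679292e-04  1.25958323e-04 -9.99999978e-01]
turn first 0.0029
tool delta now [0.0131 0.3935 0.0008]  after turn [0.0142 0.3935 0.0008]
```

```bash
echo '[[[0.01, 0.0012, 0.015, 0, 0.0029], [0.01, 0.0012, 0.033, 0, 0], [0.01, 0.0012, 0.0345, 0, 0], [0.01, 0.0012, 0.036, 0, 0], [0.01, 0.0012, 0.036, 0, 0], [0.01, 0.0012, 0.036, 0, 0], [0.01, 0.0012, 0.036, 0, 0], [0.01, 0.0012, 0.036, 0, 0], [0.01, 0.0012, 0.036, 0, 0], [0.01, 0.0012, 0.036, 0, 0], [0.01, 0.001, 0.034, 0, 0], [0.01, 0.001, 0.025, 0, 0], [0.01, 0, 0, 0, 0], [0.01, 0, 0, 0, 0], [0.01, 0, 0, 0, 0]]]' > mv.in && python3 inch.py mv.in; python3 -c "
from h import *
go([.560,.0725,.18],1.246)"
```

```text
t: 18.35
tool_pos: [0.5611, 0.0716, 0.2505]
orientation: [-0.512, -3.099, 0.001]
force: [0.1, -0.1, -1.2]
opening: 0.0155
gripper_force: 55.0
t 18.35 pos [0.56113844 0.07160693 0.2504669 ] head 1.2432436731000027 z [-5.24659546e-04 -2.95878108e-04 -9.99999819e-01]
turn first -0.0028
tool delta now [0.0013 0.0005 0.0705]  after turn [0.0014 0.0005 0.0705]
```

```bash
echo '[[[0.01, 0.0013, 0.0005, 0.02, -0.0028], [0.01, 0, 0, 0.025, 0], [0.01, 0, 0, 0.018, 0], [0.01, 0, 0, 0.002, 0], [0.01, 0, 0, 0, 0], [0.01, 0, 0, 0, 0]]]' > mv.in && python3 inch.py mv.in; python3 -c "
from h import *
go([.560,.0725,.18],1.246)
from plant import robot, optics, readout
import cv2
c=optics.read_camera('side');a=cv2.resize(c['image'][205:280,270:340,::-1],None,fx=7,fy=7,interpolation=2)
b=optics.read_camera('top');b=cv2.resize(b['image'][205:275,300:360,::-1],None,fx=4,fy=4,interpolation=2)
cv2.imwrite('pics/s6.png',np.hstack([a,np.pad(b,((0,245),(0,0),(0,0)))]))"
```

```text
t: 18.95
tool_pos: [0.5612, 0.0724, 0.1872]
orientation: [0.509, 3.098, 0.001]
force: [0.3, 0.2, -1.1]
opening: 0.0156
gripper_force: 55.0
t 18.95 pos [0.56121272 0.07242482 0.18719614] head 1.2449406230583306 z [ 2.06215503e-03  4.13018975e-05 -9.99997873e-01]
turn first -0.0011
tool delta now [ 0.0012 -0.0003  0.0072]  after turn [ 0.0012 -0.0003  0.0072]
```

View pics/s6.png

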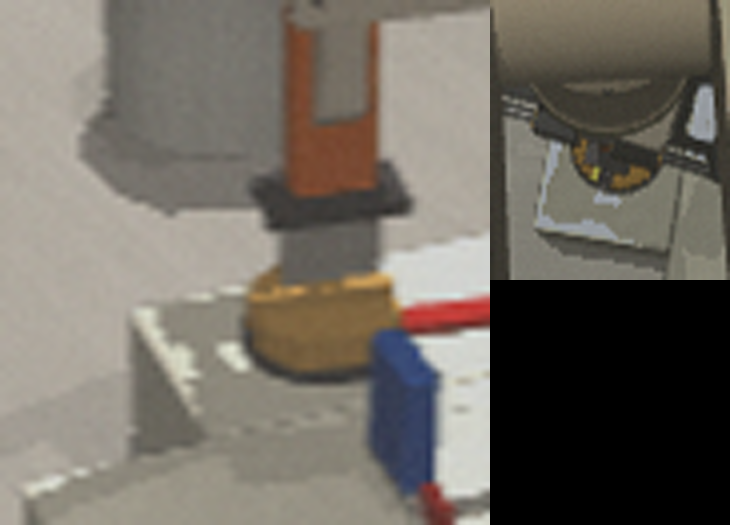

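```bash
python3 - <<'E'
from h import *
T=[.5612,.0724,.1872];p=[T[0],T[1],1.245-np.pi/2]
f=lambda l:np.round((proj('side',W(p,np.array(l)/1000))-[270,205])*7,0)
z0=T[2]*1000-65.6
for nm,l in dict(handtop_l=(-17,-8,z0+88),sh_left=(-28,-15,z0),sh_right=(28,-15,z0),sh_lt=(-28,-15,z0+8),bl=(-20,-2.5,z0),bl_b=(-20,-1.5,z0-34),br_b=(20,-1.5,z0-34),han_bl=(-17,-8,z0+8),han_br=(17,-8,z0+8)).items():print(nm,f(l))
# cam slot edges
p=[.560,.0725,-.325]
for l in [(-30,5,78),(30,5,78),(-30,-5,78),(30,-5,78),(0,-30,78),(-30,0,78),(30,0,78)]:print(l,f(l))
E
```

```text
handtop_l [288.  12.]
sh_left [262. 228.]
sh_right [406. 209.]
sh_lt [262. 210.]
bl [275. 208.]
bl_b [274. 281.]
br_b [374. 267.]
han_bl [286. 196.]
han_br [373. 185.]
(-30, 5, 78) [242. 296.]
(30, 5, 78) [391. 276.]
(-30, -5, 78) [248. 310.]
(30, -5, 78) [398. 290.]
(0, -30, 78) [340. 336.]
(-30, 0, 78) [245. 303.]
(30, 0, 78) [395. 283.]
```

```bash
python3 - <<'E'
from h import *
def ray(n,uv,z):
    c=d[n];R=np.asarray(c["R"]);v=R.T@np.array([(uv[0]-c["cx"])/c["fx"],(uv[1]-c["cy"])/c["fy"],1]);o=-R.T@c["t"];return o+v*(z-o[2])/v[2]
for n in("top","side"):
    im=d[n]["image"].astype(int);best=[]
    A=[]
    for v in range(225,262):
        for u in range(300,350):
            X=ray(n,(u,v),.078)
            r=np.hypot(X[0]-.560,X[1]-.0725)
            if r<.034: A.append((X[0],X[1],*im[v,u]))
    A=np.array(A);yel=(A[:,2]-A[:,4])
    # cam centroid from yellow + dark slot
    lit=yel>50;dark=(A[:,2:].sum(1)<190)&(np.hypot(A[:,0]-.56,A[:,1]-.0725)<.024)
    print(n,len(A),lit.sum(),dark.sum(),"yellow bbox centre",(A[lit,:2].max(0)+A[lit,:2].min(0))/2,"mean",A[lit,:2].mean(0))
    Q=A[dark,:2];m=Q.mean(0);w,V=np.linalg.eigh(np.cov(Q.T));e=V[:,1]*np.sign(V[0,1]);print(" slot mean",m,"heading",np.arctan2(e[1],e[0]),np.sqrt(w))
E
```

```text
top 496 297 28 yellow bbox centre [0.56144091 0.07331263] mean [0.5616937  0.07273606]
 slot mean [0.56348405 0.07477384] heading -0.3691366385012372 [0.00130512 0.01442333]
side 272 201 0 yellow bbox centre [0.55808629 0.07129102] mean [0.55845772 0.06985245]
 slot mean [nan nan] heading nan [nan nan]<stdin>:16: RuntimeWarning: Mean of empty slice.
  ret = um.true_divide(
  avg = a.mean(axis, **keepdims_kw)
<stdin>:16: RuntimeWarning: Degrees of freedom <= 0 for slice
  c *= np.true_divide(1, fact)
  c *= np.true_divide(1, fact)
```

The top insert is mostly occluded. In the side view the blade bottom (280–383, ~280) hangs just over the slot line. I'll make small corrections and probe downward.

```bash
echo '[[[0.01, 0.0026, 0.0007, 0, 0.019], [0.01, 0, 0, 0, 0], [0.01, 0, 0, 0.003, 0], [0.01, 0, 0, 0.003, 0], [0.01, 0, 0, 0.003, 0], [0.01, 0, 0, 0.002, 0], [0.01, 0, 0, 0.002, 0], [0.01, 0, 0, 0, 0], [0.01, 0, 0, 0, 0]]]' > mv.in && python3 inch.py mv.in; python3 -c "
from h import *
go([.559,.0739,.17],1.226)"
```

```text
t: 19.95
tool_pos: [0.5582, 0.0743, 0.1726]
orientation: [-0.538, -3.095, 0.0]
force: [1.6, -0.1, -0.8]
opening: 0.0156
gripper_force: 55.0
t 19.95 pos [0.55821704 0.07434158 0.17258813] head 1.2264792915082587 z [-1.11364446e-04 -1.22827919e-05 -9.99999994e-01]
turn first 0.0005
tool delta now [-0.0009 -0.0002  0.0026]  after turn [-0.0009 -0.0002  0.0026]
```

```bash
echo '[[[0.01, -0.0006, 0, 0.002, 0], [0.01, 0, 0, 0.002, 0], [0.01, 0, 0, 0.002, 0], [0.01, 0, 0, 0.001, 0], [0.01, 0, 0, 0, 0], [0.01, 0, 0, 0, 0]]]' > mv.in && python3 inch.py mv.in; python3 -c "
from h import *
go([.559,.0739,.17],-.1835+.0)"
```

```text
t: 20.55
tool_pos: [0.5588, 0.0742, 0.1656]
orientation: [-0.538, -3.095, 0.0]
force: [-0.2, -1.2, -1.9]
opening: 0.0158
gripper_force: 55.0
t 20.55 pos [0.55876636 0.07417197 0.16560875] head 1.2265242551204465 z [-6.55888654e-05  5.78199406e-06 -9.99999998e-01]
turn first 1.41
tool delta now [-0.0003 -0.0002 -0.0044]  after turn [-0.0002  0.0003 -0.0044]
```

```bash
echo '[[[0.01, 0, 0, 0, 0.05], [0.01, 0, 0, 0, 0.08], [0.01, 0, 0, 0, 0.08], [0.01, 0, 0, 0, 0.08], [0.01, 0, 0, 0, 0.08], [0.01, 0, 0, 0, 0.08], [0.01, 0, 0, 0, 0]]]' > mv.in && python3 inch.py mv.in; python3 -c "
from h import *
go([.5595,.0739,.17],-.1835+.0)
from plant import robot, optics, readout
print(readout.read_state()['wrist_torque'])"
```

```text
t: 21.25
tool_pos: [0.559, 0.0744, 0.1658]
orientation: [1.217, 2.896, 0.001]
force: [0.3, 0.9, -2.3]
opening: 0.0156
gripper_force: 55.0
t 21.25 pos [0.55897844 0.07437328 0.16576769] head 0.7753524419832327 z [ 4.95305592e-04  3.34705007e-04 -9.99999821e-01]
turn first 0.9589
tool delta now [-0.0007  0.     -0.0042]  after turn [-0.0004  0.0006 -0.0042]
[ 0.20011477 -0.17735604  0.02298908]
```

```bash
echo '[[[0.01, 0, 0, 0, 0.08], [0.01, 0, 0, 0, 0.08], [0.01, 0, 0, 0, 0.08], [0.01, 0, 0, 0, 0.08], [0.01, 0, 0, 0, 0.08], [0.01, 0, 0, 0, 0.08], [0.01, 0, 0, 0, 0.08], [0.01, 0, 0, 0, 0.08], [0.01, 0, 0, 0, 0.08], [0.01, 0, 0, 0, 0.08], [0.01, 0, 0, 0, 0]]]' > mv.in && python3 inch.py mv.in; python3 -c "
from h import *
go([.5595,.0739,.17],-.1835+.0)
from plant import robot, optics, readout
import cv2
print(readout.read_state()['wrist_torque'])
c=optics.read_camera('side');a=cv2.resize(c['image'][200:290,265:355,::-1],None,fx=6,fy=6,interpolation=2)
cv2.imwrite('pics/s7.png',a)"
```

```text
t: 22.35
tool_pos: [0.5601, 0.0747, 0.1661]
orientation: [2.246, 2.194, 0.005]
force: [5.3, 2.1, -4.5]
opening: 0.0158
gripper_force: 55.0
t 22.35 pos [0.56007662 0.07470042 0.16614731] head -0.023439838124392827 z [ 0.00320476  0.00105151 -0.99999431]
turn first 0.1601
tool delta now [-0.0008 -0.0005 -0.0039]  after turn [-0.0009 -0.0004 -0.0039]
[ 0.58403654 -1.16932544  0.10225257]
```

View pics/s7.png

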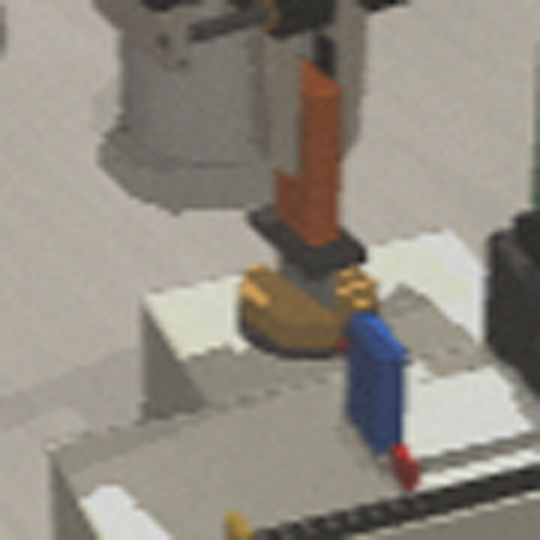

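The key is seated in the cam and has turned it most of the way; the bolt end shows red just behind the tab, near (345,345). I'll continue to the stop.

```bash
echo '[[[0.01, 0, 0.001, 0, 0.06], [0.01, 0, 0, 0, 0.06], [0.01, 0, 0, 0, 0.06], [0.01, 0, 0, 0, 0.04], [0.01, 0, 0, 0, 0], [0.01, 0, 0, 0, 0]]]' > mv.in && python3 inch.py mv.in; python3 -c "
from h import *
go([.5595,.0739,.17],-.1835)
from plant import robot, optics, readout
print(readout.read_state()['wrist_torque'])"; echo '[[[0.01, 0, 0, 0, 0.04], [0.01, 0, 0, 0, 0.03], [0.01, 0, 0, 0, 0], [0.01, 0, 0, 0, 0]]]' > mv.in && python3 inch.py mv.in;python3 -c "
from h import *
go([.5595,.0739,.17],-.1835)
from plant import robot, optics, readout
print(readout.read_state()['wrist_torque'])"
```

```text
t: 23.0
tool_pos: [0.5606, 0.0744, 0.1662]
orientation: [2.471, 1.938, 0.003]
force: [3.8, 2.3, -1.3]
opening: 0.0156
gripper_force: 55.0
t 23.0 pos [0.56062502 0.07435496 0.16616593] head -0.2407570623714788 z [ 2.09078215e-03  3.95409049e-04 -9.99997736e-01]
turn first -0.0573
tool delta now [-0.0007 -0.001  -0.0038]  after turn [-0.0007 -0.001  -0.0038]
[ 0.54519572 -1.18494395  0.04307526]
t: 23.4
tool_pos: [0.5607, 0.0742, 0.1662]
orientation: [2.538, 1.85, 0.003]
force: [4.9, 1.8, -2.0]
opening: 0.0158
gripper_force: 55.0
t 23.4 pos [0.56071219 0.07424837 0.16623173] head -0.3112902494115648 z [ 2.29857156e-03  2.87491991e-04 -9.99997317e-01]
turn first -0.1278
tool delta now [-0.0007 -0.001  -0.0038]  after turn [-0.0006 -0.0011 -0.0038]
[ 0.41358363 -1.21968447  0.11193948]
```

```bash
for i in 1 2; do echo '[[[0.01, 0, 0, 0, 0.03], [0.01, 0, 0, 0, 0], [0.01, 0, 0, 0, 0]]]' > mv.in && python3 inch.py mv.in;python3 -c "
from h import *
go([.5595,.0739,.17],-.1835)
from plant import robot, optics, readout
print(readout.read_state()['wrist_torque'])"; done
```

```text
t: 23.7
tool_pos: [0.5608, 0.0742, 0.1662]
orientation: [2.565, 1.811, 0.003]
force: [6.2, 2.0, -3.6]
opening: 0.0157
gripper_force: 55.0
t 23.7 pos [0.56078109 0.07422657 0.16623246] head -0.34119070281157843 z [ 2.47957721e-03  2.26648356e-04 -9.99996900e-01]
turn first -0.1577
tool delta now [-0.0007 -0.0011 -0.0038]  after turn [-0.0006 -0.0012 -0.0038]
[ 0.47112199 -1.33349307  0.18073566]
t: 24.0
tool_pos: [0.5608, 0.0742, 0.1662]
orientation: [2.592, 1.773, 0.003]
force: [6.1, 2.7, -2.2]
opening: 0.0155
gripper_force: 55.1
t 24.0 pos [0.56082058 0.07422523 0.16624956] head -0.37068216963855205 z [ 2.62018567e-03  1.00750538e-04 -9.99996562e-01]
turn first -0.1872
tool delta now [-0.0008 -0.0011 -0.0038]  after turn [-0.0006 -0.0012 -0.0038]
[ 0.40232374 -1.36313175  0.50110578]
```

Hard stop reached (0.5 N m). I'll centre the key in the slot's play and lift out.

```bash
echo '[[[0.01, 0, 0, 0, -0.06], [0.01, 0, 0, 0, -0.05], [0.01, 0, 0, 0, -0.02], [0.01, 0, 0, 0, 0], [0.01, 0, 0, 0, 0]]]' > mv.in && python3 inch.py mv.in;python3 -c "
from plant import robot, optics, readout
s=readout.read_state();print(s['wrist_torque'],s['force'])"; echo '[[[0.01, 0, 0, -0.01, 0], [0.01, 0, 0, -0.015, 0], [0.01, 0, 0, -0.03, 0], [0.01, 0, 0, -0.03, 0], [0.01, 0, 0, 0, 0], [0.01, 0, 0, 0, 0]]]' > mv.in && python3 inch.py mv.in; python3 -c "
from h import *
go([.448,-.305,.25],1.4656)
from plant import robot, optics, readout
import cv2
c=optics.read_camera('side');a=cv2.resize(c['image'][190:290,265:365,::-1],None,fx=6,fy=6,interpolation=2)
cv2.imwrite('pics/s8.png',a)"
```

```text
t: 24.5
tool_pos: [0.5595, 0.0739, 0.1655]
orientation: [-2.475, -1.934, 0.001]
force: [-0.3, -0.4, -2.3]
opening: 0.0154
gripper_force: 55.0
[-0.15154174 -0.03314776  0.00476993] [-0.3086867  -0.37882615 -2.34061628]
t: 25.1
tool_pos: [0.5603, 0.0742, 0.2523]
orientation: [2.474, 1.934, 0.003]
force: [0.0, -0.2, -1.9]
opening: 0.0159
gripper_force: 55.0
t 25.1 pos [0.56034257 0.07421147 0.25231951] head -0.24355380774958466 z [ 2.51000865e-03  1.54807453e-04 -9.99996838e-01]
turn first -1.7092
tool delta now [-0.3951 -0.0176  0.002 ]  after turn [ 0.0719 -0.3889  0.0023]
```

View pics/s8.png

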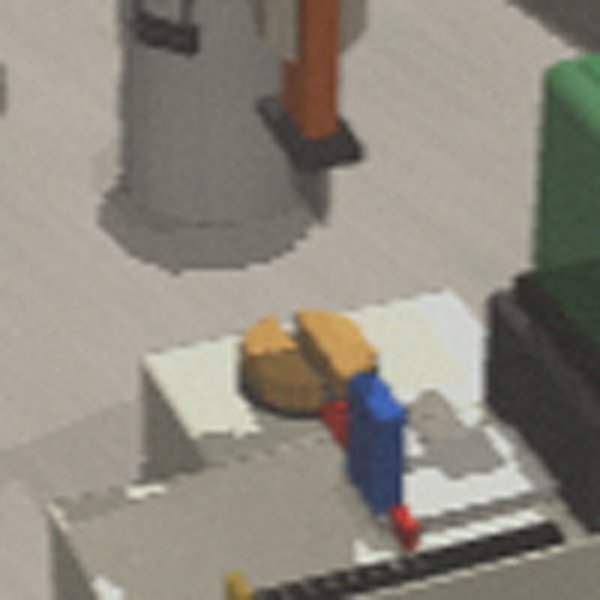

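The slot and red bolt (335,420) now point at the slide, the tab is home, and the key is free. Returning it to the stand.

```bash
echo '[[[0.01, 0, 0, 0, -0.1424], [0.01, 0, 0, 0, -0.1424], [0.01, 0, 0, 0, -0.1424], [0.01, 0, 0, 0, -0.1424], [0.01, 0, 0, 0, -0.1424], [0.01, 0, 0, 0, -0.1424], [0.01, 0, 0, 0, -0.1424], [0.01, 0, 0, 0, -0.1424], [0.01, 0, 0, 0, -0.1424], [0.01, 0, 0, 0, -0.1424], [0.01, 0, 0, 0, -0.1424], [0.01, 0, 0, 0, -0.1424], [0.01, 0, 0, 0, 0], [0.01, 0, 0, 0, 0]]]' > mv.in && python3 inch.py mv.in; python3 -c "
from h import *
go([.448,-.305,.25],1.4656)"
```

```text
t: 26.55
tool_pos: [0.5591, 0.0741, 0.2493]
orientation: [-0.172, -3.134, 0.0]
force: [-0.5, 0.1, -1.7]
opening: 0.0159
gripper_force: 55.0
t 26.55 pos [0.55907012 0.07411574 0.24929783] head 1.4609646690409877 z [-2.37543374e-03 -6.97580257e-05 -9.99997176e-01]
turn first -0.0046
tool delta now [ 0.0688 -0.389  -0.0004]  after turn [ 0.0706 -0.3887 -0.0007]
```

```bash
echo '[[[0.01, 0, -0.02, 0, -0.0046], [0.01, 0.006, -0.033, 0, 0], [0.01, 0.006, -0.033, 0, 0], [0.01, 0.007, -0.035, 0, 0], [0.01, 0.007, -0.035, 0, 0], [0.01, 0.007, -0.035, 0, 0], [0.01, 0.007, -0.035, 0, 0], [0.01, 0.007, -0.035, 0, 0], [0.01, 0.007, -0.035, 0, 0], [0.01, 0.007, -0.035, 0, 0], [0.01, 0.006, -0.033, 0, 0], [0.01, 0.0036, -0.0247, 0, 0], [0.01, 0, 0, 0, 0], [0.01, 0, 0, 0, 0], [0.01, 0, 0, 0, 0]]]' > mv.in && python3 inch.py mv.in; python3 -c "
from h import *
go([.448,-.305,.1156],1.4656)"
```

```text
t: 28.05
tool_pos: [0.4505, -0.3046, 0.2503]
orientation: [-0.16, -3.137, -0.001]
force: [-0.8, -0.0, -1.9]
opening: 0.0159
gripper_force: 55.0
t 28.05 pos [ 0.45045747 -0.30461504  0.25034335] head 1.4689026250528536 z [-2.76390719e-04  7.52743868e-04 -9.99999678e-01]
turn first 0.0033
tool delta now [ 0.0024 -0.0007  0.1347]  after turn [ 0.0024 -0.0006  0.1347]
```

```bash
echo '[[[0.01, 0.0024, -0.0006, 0.02, 0.003], [0.01, 0, 0, 0.035, 0], [0.01, 0, 0, 0.03, 0], [0.01, 0, 0, 0.005, 0], [0.01, 0, 0, 0, 0]]]' > mv.in && python3 inch.py mv.in; echo '[[[0.01, 0, 0, 0.01, 0], [0.01, 0, 0, 0.01, 0], [0.01, 0, 0, 0.01, 0], [0.01, 0, 0, 0.006, 0], [0.01, 0, 0, 0.004, 0], [0.01, 0, 0, 0.002, 0], [0.01, 0, 0, 0.001, 0], [0.01, 0, 0, 0, 0], [0.01, 0, 0, 0, 0]]]' > mv.in && python3 inch.py mv.in; python3 -c "
from h import *
go([.448,-.305,.1156],1.4656)"
```

```text
t: 28.55
tool_pos: [0.4476, -0.3045, 0.1599]
orientation: [-0.162, -3.136, -0.002]
force: [-0.4, -0.7, -1.6]
opening: 0.016
gripper_force: 55.0
t: 29.45
tool_pos: [0.4481, -0.306, 0.118]
orientation: [0.163, 3.137, -0.001]
force: [0.7, -0.1, -1.4]
opening: 0.0159
gripper_force: 55.0
t 29.45 pos [ 0.44805802 -0.30603293  0.11801483] head 1.4668485632774968 z [ 4.81006872e-04 -4.25809958e-04 -9.99999794e-01]
turn first 0.0012
tool delta now [0.0002 0.001  0.0024]  after turn [0.0002 0.001  0.0024]
```

```bash
echo '[[[0.01, 0, 0.001, 0.0015, 0], [0.01, 0, 0, 0.001, 0], [0.01, 0, 0, 0.0007, 0], [0.01, 0, 0, 0, 0], [0.01, 0, 0, 0, 0]]]' > mv.in && python3 inch.py mv.in; echo '[[[0.06, 0, 0, 0, 0], [0.06, 0, 0, 0, 0], [0.06, 0, 0, 0, 0], [0.06, 0, 0, 0, 0], [0.06, 0, 0, -0.02, 0], [0.06, 0, 0, -0.04, 0], [0.06, 0, 0, -0.045, 0], [0.06, 0, 0, -0.04, 0], [0.06, 0, 0, 0, 0], [0.06, 0, 0, 0, 0]]]' > mv.in && python3 inch.py mv.in; python3 -c "
from plant import robot, optics, readout
import cv2,numpy as np
c=optics.read_camera('side');a=cv2.resize(c['image'][240:400,270:430,::-1],None,fx=3.7,fy=3.7,interpolation=2)
cv2.imwrite('pics/s9.png',a)"
```

```text
t: 29.95
tool_pos: [0.4482, -0.3049, 0.1156]
orientation: [0.163, 3.137, -0.0]
force: [-2.4, 2.2, 7.4]
opening: 0.0155
gripper_force: 55.0
t: 30.95
tool_pos: [0.4485, -0.3053, 0.2606]
orientation: [0.163, 3.135, -0.003]
force: [-0.5, -0.7, -1.1]
opening: 0.0601
gripper_force: 0.0
```

View pics/s9.png

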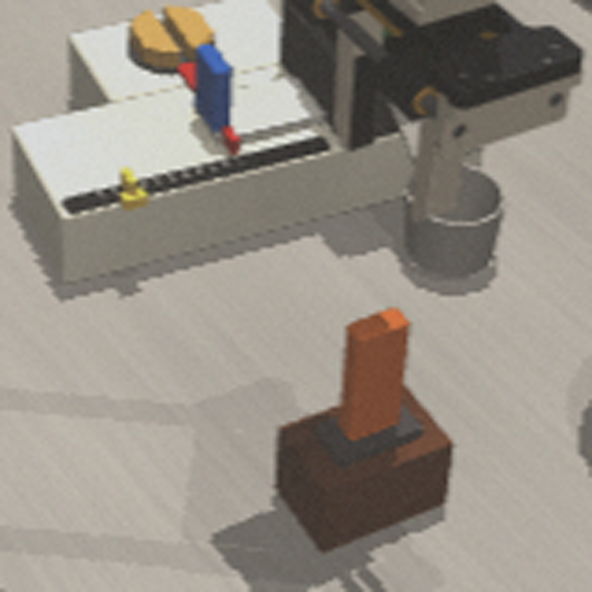

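The key stands upright with its shoulder on the stand (370,430), the slide is home, and the bolt (188,75) points at the slide. Handing in.

```bash
python3 -c "
from plant import robot, optics, readout
print(robot.close_job())"
```

```text
the job is handed in; nothing more can be done
None
```

I handed the job in at about 31 s: one dose drawn and held for over a second with the index about 0.5 mm from the pointer by camera, the slide eased home, the cam lock turned to its stop with the bolt pointing at the slide, and the key upright and fully down in its stand; no verdict came back.

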